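Cover the bearing cup in the slide-out chassis

TASK

Pull the slide-out chassis out of the grey housing until it locks. Set the larger of the two cups on the bench mouth-down on the open cup of bearing balls in the chassis, rim on rim, and let go; then hold the release tab down to free the lock and push the chassis fully home with the two cups still stacked. Leave the small cup, wrench, pulley and bolt as they are.

Things in the scene. Friction and masses are not known exactly. Their poses are not given: they have to be found in the camera images.
- overhang_edge (a point): middle of the front top edge of the fixed grey steel housing (280 deep x 300 wide, top 152 above the bench). Axes: x from the open front to the back, y along the front, z up. The dark top plate (underside 142 up) overhangs the front plane by 20, over the tab and handles of the closed chassis: reach those with the tool tilted 25 to 45 degrees, tips forward, body leaning to the robot
- chassis (a joint): travel of the chassis out of the housing (along the housing's -x), m: 0 fully home; friction 1.5 to 3 N, stays where left. It locks at an unseen place, each time different, 0.100 to 0.125 out; a hard stop is 6 mm beyond: pull until it goes no further. Locked, it plays by 6 mm and cannot be pushed in until the tab is held down
- release (a joint): height of the release tab, m: about 0 while the chassis is unlocked (a rail holds it down); it springs up to 0.009 when the chassis locks. To unlock, press it below 0 (it goes to -0.004; spring 4 to 6 N) and, holding it down, push the chassis in by 15 mm or more; after that it stays down by itself
- panel_top (a point): middle of the top edge, outer face, of the chassis's aluminium front panel (270 wide, 6 thick, top 64 above the bench; outer face in the housing's front plane when home); moves with the chassis. Behind it a tray, 240 wide x 250 deep inside, rubber floor 32 above the bench, side walls up to 54. Axes as the housing's
- tab_top (a point): centre of the flat top of the black release tab on the middle of the chassis front: flat 24 (x) x 36 (y), 21 in front of the panel face; along its panel side a rib stands 8 higher, good to push against (its near face 12 from this point). Axes as the housing's; moves with chassis and release; 54 above the bench while unlocked, 63 when locked
- handle_left (a point): middle of the upright bar of the steel D-handle at the chassis's +y end (85 from the tab). Bar 11 thick, 30 long upright (28 to 58 above the bench), 30 in front of the panel face, joined to the panel by two level legs in line with it at its two ends. This point is 43 above the bench. Axes as the housing's
- handle_right (a point): the same handle at the chassis's -y end
- open_rim (a point): centre of the mouth of the open steel cup with bearing balls, loose, standing mouth-up on the chassis floor: 58 outer diameter, 42 high, wall 4, mass about 0.16 kg. Axis z up
- cover_mid (a point): centre (half-way up) of the covering cup: steel, 58 outer diameter, 42 high, wall 4, about 0.09 kg, standing mouth-down on the bench; its mouth is 21 below this point
- cover_rim (a point): centre of the mouth of the covering cup (its lower edge as it stands)
- cup_small: bystander: small steel cup, mouth-down, 38 diameter, 30 high; origin on its underside
- wrench: bystander: wrench about 190 long lying flat; origin under its middle
- pulley: bystander: rusty pulley wheel lying flat, 90 diameter, 32 high; origin on its underside
- bolt: bystander: bolt standing on its hexagonal head, 28 wide, 60 high; origin on its underside
There are look-alikes about, which are no part of the job. What is shaped like the part that bears cover_mid but purple or red is not meant.

How it is judged:
By the outcome, as a careful person would: the job done as asked, in the order asked, and still so for the second after the job is handed in, with the robot touching nothing.
It also fails if it takes over 72 s, if anything falls off the work surface, if the arm or the gripper's body presses on something with over 40 N, if the wrist force passes 120 N, or if a joint passes its speed limit or range.

ROBOT

A 6-joint arm with a two-finger parallel gripper is mounted at the origin on the work surface. World frame = base frame: x ahead of the robot, y to its left, z up, the work surface at z = 0. Lengths are in m, angles in rad, forces in N, time in s.
With the tool pointing down it reaches from about 0.3 to 0.775 m from the base axis. Payload 14.6 kg.
Tool frame: the origin (TCP) lies on the mounting face of the last link; the fingertips stand 199 mm ahead of it and the grasp point (between the pads) lies 180 mm ahead of it; z points along the fingers, y is the direction in which the jaws open and shut (so a half turn about z gives the same grasp; the last joint's range is limited). The gripper opens to 94 mm and grips with 3 to 60 N. Pads are 16 mm wide; open, the fingers measure 119 mm over their backs; the gripper's body (75 mm by 177 mm) begins 78 mm behind the grasp point.
Start: joints at [-1.175, 0.3, 1.521, -0, 1.321, -0.067], TCP at [0.246, -0.492, 0.405] pointing down, gripper open.
Joint ranges: [-3.03, 3.03], [-0.79, 2.21], [0.23, 2.52], [-1.04, 4.18], [0, 3.07], [-2.55, 2.55]. Speed limits (rad/s): [2.22, 2.22, 2.57, 3.14, 3.14, 3.14].

INTERFACE

Orientations are given as [roll, pitch, yaw] about the fixed x, y, z axes, in that order (R = Rz(yaw) Ry(pitch) Rx(roll)).
In Python, from station import sensors, vision, job gives the robot as it stands. The module is installed in compiled form; this text tells all that it offers.
- The arm moves only by the tool arm_command, never from a script. Its argument "plan" is one flat list of numbers, 5 for each row, row after row: the closure, from -1 (fully open) to 1 (shut), so that 0 is half open, then the shift along the world's x, y, z scaled (see below), then the turn about the world's z scaled (see below). A call has 1 to 20 rows; each row is the pose to reach, as a shift and turn from the pose commanded when the call began; what a row does not reach only later rows make up. The controller multiplies each number of a shift by 400 mm and each number of a turn by 120 degrees. A row lasts 1/10 s, in which the tool goes at most 50 mm and 8.59 degrees, less where a joint would pass 70% of its speed; a pose out of reach is approached as far as the arm can. A call with a number of a shift or a turn outside -1 to 1 is refused whole. A call with a gripper value outside its range is refused whole. The fingers move at their own pace and stop on an object; "newtons" is the grip in N (left out, the last holds). Time passes only in rows, so rows that repeat a pose let the fingers close. It gives the time, the measured TCP pose, the force and the opening at its end, in the units of the state.
- sensors.get_obs(): the state, without advancing time (a new reading comes with each control period).
- vision.camera(name): name is "scene" or "side" or "wrist"; returns the picture (384x512x3 uint8, blue, green, red); there is no depth.
- vision.camera_params(name): a dict with "intrinsics" (3x3 intrinsics, pixels), "rvec" (rotation vector, rad) and "tvec" (3), from world to camera coordinates, as OpenCV has them. Camera axes: x right, y down, z forward; pixel columns grow to the right and rows downward; lengths in m; the calibration is good to about 2 mm. A picture is of the moment at which its call begins: read the wrist's pose just before it. camera_params takes no time and is no camera call; for the wrist camera it gives the pose at the moment of the call.
- job.hand_in(): hands the job in, once; it reports no verdict.
Trained networks look in the newest picture that a camera, given by its name, has taken for a name from the list of things; names that differ only in an ending like _2 or _b are one class to them, and where a whole thing is asked for, a point or a joint stands for the part that bears it (a point fixed in the world has none). Each returns a list of dicts, best first, with "confidence" (0 to 1); they miss things now and then, are a little off and sometimes report something else, mostly with a low value. They report only what shows in the picture. A call takes as long as a camera call. They do not tell look-alikes from the thing itself.
- vision.search_frame(name, camera): "at" ([row, column] in pixels, amid what is visible of it).
- vision.silhouettes(name, camera): "mask" (384x512 bool, what is visible of it) and "at" ([row, column] in pixels, amid what is visible of it).
- vision.pinpoint(name, camera): "at" ([row, column] in pixels: a listed point, or the origin of a listed thing).
The state is a dict: "time_s": time; "qpos": joint angles; "joint_vel": joint speeds; "tau": joint torques, N m; "ee_pos": TCP position; "eef_rot": TCP orientation; "force": force on the tool from outside, world axes, zero at the start; "moment": the same for the moment, N m; "grip_width": finger opening in m.
Only numpy, scipy, OpenCV 4.12 (cv2) and the standard library are available. Lean on these libraries where they do the work, as an engineer would, in place of code of your own. Each camera call takes 0.05 s, during which the arm holds its last target.

## Working session

There is one attempt and no reset: what is moved stays moved. The work goes in short steps, Python scripts to look and compute and a tool call to move; the robot and the scene stay as the last step left them, time stands still between calls to the robot, and variables do not carry over. Pictures are saved under pics/ and viewed, and the job is handed in when it is done.

Besides the shell and the picture viewer there is one more tool, called after ">>>" by a JSON object that holds its "op" and its "data". arm_command: Moves the arm, as the interface text tells. Its arguments: {"type":"object","properties":{"plan":{"type":"array"},"newtons":{"type":"number"}},"required":["plan"]}

```bash
mkdir -p pics
cat > h.py <<'E'
from station import sensors, vision, job
import numpy as np, cv2
def cam(n):
    p=vision.camera_params(n); K=np.array(p["intrinsics"],float).reshape(3,3); R=cv2.Rodrigues(np.array(p["rvec"],float))[0]; t=np.array(p["tvec"],float).ravel()
    return K,R,t
def ray(n,rc):
    K,R,t=cam(n); d=R.T@np.linalg.solve(K,[rc[1],rc[0],1.]); return -R.T@t,d/np.linalg.norm(d)
def atz(n,rc,z):
    o,d=ray(n,rc); return o+d*(z-o[2])/d[2]
def tri(obs):
    A=np.zeros((3,3));b=np.zeros(3)
    for n,rc in obs:
        o,d=ray(n,rc);M=np.eye(3)-np.outer(d,d);A+=M;b+=M@o
    p=np.linalg.solve(A,b); return p,[float(np.linalg.norm((np.eye(3)-np.outer(d,d))@(p-o))) for o,d in [ray(n,rc) for n,rc in obs]]
def proj(n,P):
    K,R,t=cam(n); q=K@(R@np.array(P)+t); return np.array([q[1]/q[2],q[0]/q[2]])
def snap(n,f): 
    im=vision.camera(n); cv2.imwrite(f"pics/{f}.png",im); return im
E
python3 - <<'E'
from h import *
np.set_printoptions(precision=4,suppress=True)
o=sensors.get_obs();print(o)
for n in ["scene","side","wrist"]:
    snap(n,n+"0")
    K,R,t=cam(n);print(n,-R.T@t,R[2])
    
Z={"overhang_edge":.152,"panel_top":.064,"tab_top":.054,"handle_left":.043,"handle_right":.043,"open_rim":.074,"cover_mid":.021,"cover_rim":0.0}
for k,z in Z.items():
    for n in ["scene","side"]:
        for r in vision.pinpoint(k,n)[:3]:
            print(k,n,np.round(r["at"],1),round(r["confidence"],2),atz(n,r["at"],z))
E
```

```text
{'time_s': 0.0, 'qpos': array([-1.1746,  0.3004,  1.5216,  0.    ,  1.3207, -0.0666]), 'joint_vel': array([-0.0001, -0.0012, -0.0003,  0.0018, -0.0005,  0.0003]), 'tau': array([ -0.0004, -53.18  , -35.2736,   0.0707,   0.0244,  -0.0001]), 'ee_pos': array([ 0.2455, -0.4921,  0.4041]), 'eef_rot': array([-3.1405, -0.0001,  0.4628]), 'force': array([ 0.2916,  0.502 , -0.1436]), 'moment': array([0.0209, 0.0235, 0.0142]), 'grip_width': 0.09384009223469147}
scene [1.5451 0.2604 1.0005] [-0.7208 -0.2095 -0.6608]
side [0.2712 0.8678 1.1535] [ 0.2297 -0.6322 -0.74  ]
wrist [ 0.3171 -0.4571  0.3835] [-0.2427 -0.1199 -0.9627]
overhang_edge scene [209.7 254.8] 0.86 [0.7206 0.0301 0.152 ]
overhang_edge side [184.  203.5] 0.6 [0.7146 0.028  0.152 ]
panel_top side [207.  200.1] 0.61 [0.7262 0.0473 0.064 ]
tab_top side [211.2 206.2] 0.6 [0.7059 0.0496 0.054 ]
tab_top side [119.7 297.3] 0.17 [ 0.552  -0.4646  0.054 ]
handle_left side [233.7 199.3] 0.73 [0.6965 0.1289 0.043 ]
handle_right side [193.  219.5] 0.65 [ 0.6984 -0.0426  0.043 ]
open_rim scene [252.6 418.4] 0.57 [0.667  0.5003 0.074 ]
cover_mid scene [183.4 161. ] 0.77 [ 0.5694 -0.3568  0.021 ]
cover_mid scene [161.5 205.4] 0.76 [ 0.4053 -0.2551  0.021 ]
cover_mid scene [175. 179.] 0.57 [ 0.5078 -0.316   0.021 ]
cover_mid side [153.6 299.2] 0.82 [ 0.5058 -0.3239  0.021 ]
cover_mid side [143.8 279.8] 0.55 [ 0.5857 -0.3525  0.021 ]
cover_mid side [173.8 326.5] 0.55 [ 0.3924 -0.2555  0.021 ]
cover_rim scene [179.1 182.4] 0.7 [ 0.503 -0.307  0.   ]
cover_rim scene [192.2 159.3] 0.56 [ 0.5927 -0.3547  0.    ]
cover_rim scene [166.2 207.6] 0.56 [ 0.4049 -0.2477  0.    ]
cover_rim side [164.4 298.4] 0.77 [ 0.4987 -0.2913  0.    ]
cover_rim side [177.1 324.7] 0.77 [ 0.3971 -0.2588  0.    ]
cover_rim side [147.6 282.5] 0.57 [ 0.5763 -0.3583  0.    ]
```

View pics/scene0.png

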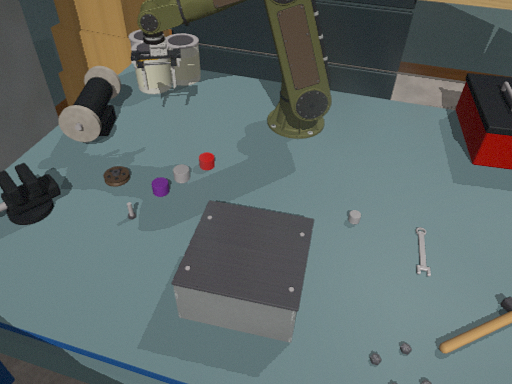

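View pics/side0.png

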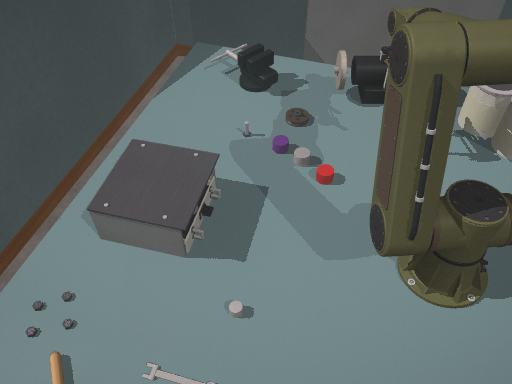

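View pics/wrist0.png

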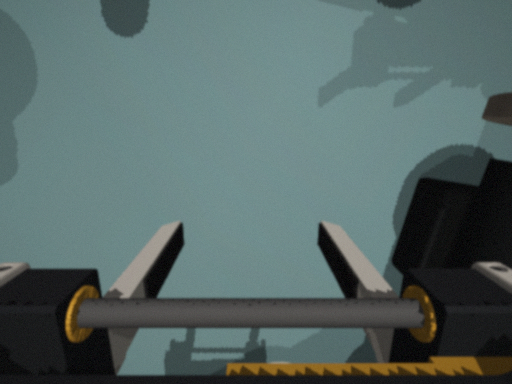

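>>> {"op": "arm_command", "data": {"plan": [-1,0.45,0.65,0,-0.22,-1,0.45,0.65,0,-0.22,-1,0.45,0.65,0,-0.22,-1,0.45,0.65,0,-0.22,-1,0.45,0.65,0,-0.22,-1,0.45,0.65,0,-0.22,-1,0.45,0.65,0,-0.22,-1,0.45,0.65,0,-0.22]}}

```text
time_s: 1.75
ee_pos: [0.4269, -0.2298, 0.4048]
eef_rot: [-3.141, -0.0, 0.006]
force: [-0.4, -0.4, 0.8]
grip_width: 0.0938
```

Run:
```python
from h import *
np.set_printoptions(precision=4,suppress=True)
o=sensors.get_obs();print(o['time_s'],o['ee_pos'],o['eef_rot'])
```

```text
1.75 [ 0.4269 -0.2298  0.4048] [-3.1414 -0.0004  0.0058]
```

>>> {"op": "arm_command", "data": {"plan": [-1,0.475,0.68,0,0,-1,0.475,0.68,0,0,-1,0.475,0.68,0,0,-1,0.475,0.68,0,0,-1,0.475,0.68,0,0,-1,0.475,0.68,0,0,-1,0.475,0.68,0,0,-1,0.475,0.68,0,0,-1,0.475,0.68,0,0]}}

```text
time_s: 2.65
ee_pos: [0.6156, 0.0393, 0.4041]
eef_rot: [3.141, 0.001, 0.002]
force: [-0.1, -0.2, 0.1]
grip_width: 0.0938
```

Run:
```python
from h import *
np.set_printoptions(precision=4,suppress=True)
o=sensors.get_obs();print(o['time_s'],o['ee_pos'],o['eef_rot'])
n="wrist";snap(n,"wrist1")
Z={"overhang_edge":.152,"panel_top":.064,"tab_top":.054,"handle_left":.043,"handle_right":.043}
for k,z in Z.items():
        for r in vision.pinpoint(k,n)[:2]:
            print(k,n,np.round(r["at"],1),round(r["confidence"],2),atz(n,r["at"],z))
K,R,t=cam(n);print(K,-R.T@t)
```

```text
2.65 [0.6156 0.0393 0.4041] [3.1413 0.0009 0.0023]
overhang_edge wrist [ 98.2 245.6] 0.88 [0.7086 0.0421 0.152 ]
panel_top wrist [ 90.  246.5] 0.74 [0.7222 0.0425 0.064 ]
tab_top wrist [107.3 248.9] 0.59 [0.7046 0.0401 0.054 ]
handle_left wrist [120.4 174.6] 0.87 [0.6901 0.1288 0.043 ]
handle_right wrist [109.8 318.5] 0.65 [ 0.7023 -0.0414  0.043 ]
handle_right wrist [118.6 174.4] 0.39 [0.6922 0.1291 0.043 ]
[[277.207    0.     250.3884]
 [  0.     277.207  193.8908]
 [  0.       0.       1.    ]] [0.6952 0.0387 0.3843]
```

View pics/wrist1.png

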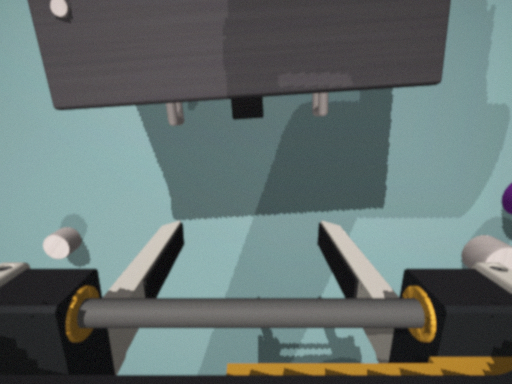

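Run:
```python
from h import *
np.set_printoptions(precision=4,suppress=True)
n="wrist"
a=atz(n,(108,56),.152);b=atz(n,(83.5,442),.152);print(a,b,np.hypot(*(b-a)[:2]),np.degrees(np.arctan2((a-b)[0],(a-b)[1])),(a+b)/2)
im=cv2.imread("pics/wrist1.png");cv2.imwrite("pics/w1c.png",cv2.resize(im[70:150,140:350],None,fx=3.8,fy=3.8,interpolation=cv2.INTER_CUBIC))
```

```text
[0.7013 0.1945 0.152 ] [ 0.7197 -0.1112  0.152 ] 0.30620010713510276 -3.4498539320966777 [0.7105 0.0416 0.152 ]
```

View pics/w1c.png

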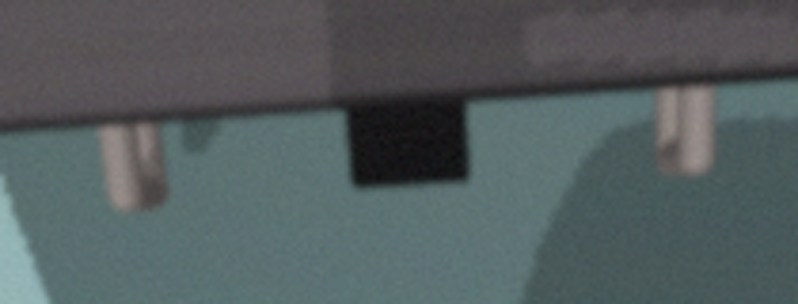

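>>> {"op": "arm_command", "data": {"plan": [1,0.177,0.223,-0.31,0.029,1,0.177,0.223,-0.31,0.029,1,0.177,0.223,-0.31,0.029,1,0.177,0.223,-0.31,0.029,1,0.177,0.223,-0.31,0.029,1,0.177,0.223,-0.31,0.029], "newtons": 20}}

```text
time_s: 3.55
ee_pos: [0.6863, 0.1284, 0.2815]
eef_rot: [3.141, -0.001, 0.062]
force: [-0.1, -0.9, 0.2]
grip_width: 0.049
```

Run:
```python
from h import *
np.set_printoptions(precision=4,suppress=True)
o=sensors.get_obs();print(o['time_s'],o['ee_pos'],o['eef_rot'],o['force'],o['grip_width'])
a=snap("wrist","w2");b=snap("side","s2")
p=proj("side",[.69,.13,.05]).astype(int);print(p)
c=b[p[0]-70:p[0]+50,p[1]-80:p[1]+80]
cv2.imwrite("pics/m2.png",np.vstack([cv2.resize(a[:,:],(400,300)),cv2.resize(c,(400,300),interpolation=cv2.INTER_CUBIC)]))
```

```text
3.55 [0.6863 0.1284 0.2815] [ 3.1415 -0.0006  0.0624] [-0.1484 -0.9084  0.1995] 0.04897029307437112
[233 200]
```

View pics/m2.png

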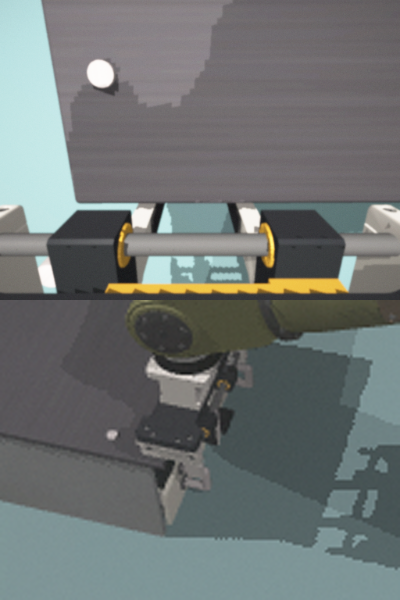

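>>> {"op": "arm_command", "data": {"plan": [1,0,0,-0.02,0,1,0,0,-0.04,0,1,0,0,-0.045,0,1,0,0,-0.045,0,1,0,0,-0.045,0,1,0,0,-0.05,0,1,0,0,-0.055,0,1,0,0,-0.0575,0,1,0,0,-0.06,0,1,0,0,-0.06,0]}}

```text
time_s: 4.65
ee_pos: [0.6873, 0.1287, 0.2623]
eef_rot: [3.141, -0.009, 0.062]
force: [-3.9, -5.1, 30.1]
grip_width: 0.0005
```

Run:
```python
from h import *
np.set_printoptions(precision=4,suppress=True)
o=sensors.get_obs();print(o['time_s'],o['ee_pos'],o['eef_rot'],o['force'],o['moment'])
a=snap("wrist","w3");b=snap("side","s3")
p=proj("side",[.69,.13,.1]).astype(int);print(p)
c=b[p[0]-60:p[0]+60,p[1]-80:p[1]+80]
cv2.imwrite("pics/m3.png",np.hstack([cv2.resize(a[:,:],(400,300)),cv2.resize(c,(400,300),interpolation=cv2.INTER_CUBIC)]))
# screw
print(atz("wrist",(72*1.28,100*1.28),.155))
```

```text
4.65 [0.6873 0.1287 0.2623] [ 3.1412 -0.0089  0.0625] [-3.8788 -5.075  30.084 ] [-1.0193  0.5702 -0.0202]
[222 199]
[0.7725 0.17   0.155 ]
```

View pics/m3.png

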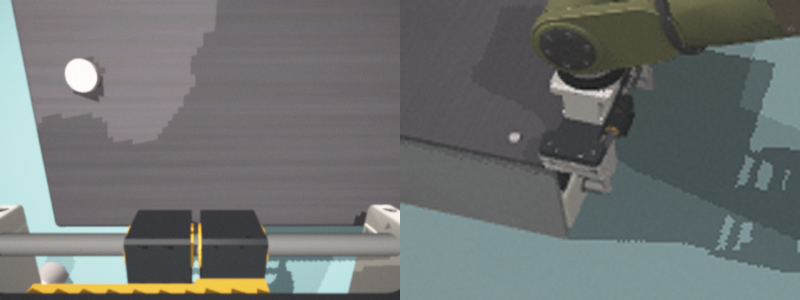

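>>> {"op": "arm_command", "data": {"plan": [1,-0.01,-0.001,0,0,1,-0.025,-0.002,0,0,1,-0.04,-0.003,0,0,1,-0.055,-0.004,0,0,1,-0.07,-0.005,0,0,1,-0.085,-0.006,0,0,1,-0.1,-0.007,0,0,1,-0.115,-0.008,0,0,1,-0.13,-0.009,0,0,1,-0.13,-0.009,0,0]}}

```text
time_s: 5.75
ee_pos: [0.6354, 0.1252, 0.2622]
eef_rot: [3.141, -0.011, 0.063]
force: [0.1, -4.0, 30.6]
grip_width: 0.0006
```

Run:
```python
from h import *
np.set_printoptions(precision=4,suppress=True)
o=sensors.get_obs();print(o['time_s'],o['ee_pos'],o['eef_rot'],o['force'],o['moment'])
a=snap("wrist","w4");b=snap("side","s4")
p=proj("side",[.66,.1,.1]).astype(int);print(p)
c=b[p[0]-60:p[0]+60,p[1]-80:p[1]+80]
cv2.imwrite("pics/m4.png",np.hstack([cv2.resize(a[:,:],(400,300)),cv2.resize(c,(400,300),interpolation=cv2.INTER_CUBIC)]))
```

```text
5.75 [0.6354 0.1252 0.2622] [ 3.1414 -0.011   0.0626] [ 0.0598 -4.0409 30.5678] [-0.8443 -0.0921 -0.0259]
[217 212]
```

View pics/m4.png

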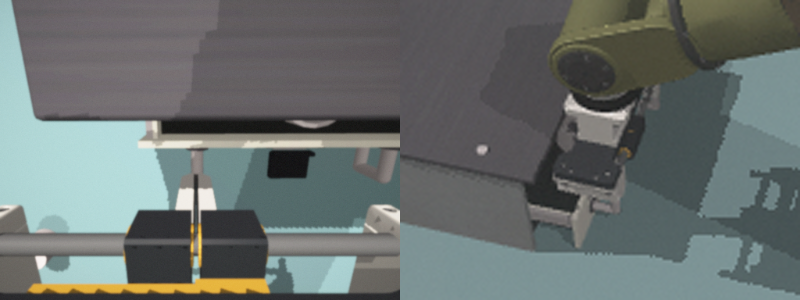

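>>> {"op": "arm_command", "data": {"plan": [1,-0.02,-0.001,0,0,1,-0.04,-0.0025,0,0,1,-0.06,-0.004,0,0,1,-0.08,-0.005,0,0,1,-0.1,-0.006,0,0,1,-0.115,-0.007,0,0,1,-0.125,-0.008,0,0,1,-0.135,-0.0085,0,0,1,-0.145,-0.009,0,0,1,-0.15,-0.0095,0,0]}}

```text
time_s: 6.85
ee_pos: [0.5762, 0.1215, 0.2622]
eef_rot: [-3.141, -0.014, 0.063]
force: [13.9, -2.1, 26.1]
grip_width: 0.0004
```

Run:
```python
from h import *
np.set_printoptions(precision=4,suppress=True)
o=sensors.get_obs();print(o['time_s'],o['ee_pos'],o['eef_rot'],o['force'],o['moment'])
a=snap("wrist","w5");b=snap("side","s5")
p=proj("side",[.62,.08,.06]).astype(int);print(p)
c=b[p[0]-60:p[0]+60,p[1]-80:p[1]+80]
cv2.imwrite("pics/m5.png",np.hstack([cv2.resize(a[:,:],(400,300)),cv2.resize(c,(400,300),interpolation=cv2.INTER_CUBIC)]))
```

```text
6.85 [0.5762 0.1215 0.2622] [-3.1411 -0.0143  0.0625] [13.898  -2.066  26.0617] [-0.3357 -2.7948 -0.0087]
[224 228]
```

View pics/m5.png

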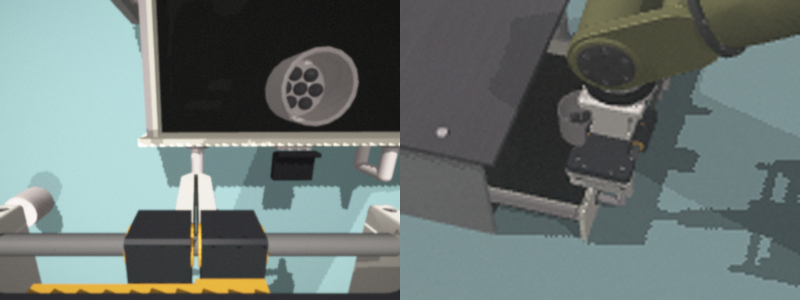

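>>> {"op": "arm_command", "data": {"plan": [1,-0.008,0,0,0,1,-0.008,0,0,0,1,0.0,0,0.1,0,-1,0.0,-0.1,0.3,0,-1,0.0,-0.2,0.35,0,-1,0.0,-0.2,0.35,0,-1,0.0,-0.2,0.35,0]}}

```text
time_s: 7.65
ee_pos: [0.5744, 0.0397, 0.4002]
eef_rot: [3.141, -0.006, 0.06]
force: [-0.5, 1.2, 0.1]
grip_width: 0.0291
```

Run:
```python
from h import *
np.set_printoptions(precision=4,suppress=True)
o=sensors.get_obs();print(o['time_s'],o['ee_pos'],o['eef_rot'],o['force'])
Z={"panel_top":.064,"tab_top":.063,"handle_left":.043,"handle_right":.043,"open_rim":.074}
for n in ["wrist","side"]:
  snap(n,n+"6")
  for k,z in Z.items():
        for r in vision.pinpoint(k,n)[:1]:
            print(k,n,np.round(r["at"],1),round(r["confidence"],2),atz(n,r["at"],z))
```

```text
7.65 [0.5744 0.0397 0.4002] [ 3.1411 -0.0059  0.0603] [-0.5145  1.2087  0.135 ]
panel_top wrist [149.  254.8] 0.6 [0.6188 0.0395 0.064 ]
tab_top wrist [166.5 256.4] 0.83 [0.5987 0.0369 0.063 ]
handle_left wrist [173.2 183.9] 0.66 [0.5812 0.124  0.043 ]
handle_right wrist [172.2 321.9] 0.86 [ 0.593  -0.0434  0.043 ]
open_rim wrist [102.6 260.6] 0.56 [0.6673 0.0378 0.074 ]
panel_top side [213.2 234.9] 0.67 [0.6157 0.0372 0.064 ]
tab_top side [214.5 242. ] 0.58 [0.5938 0.0345 0.063 ]
handle_left side [241.8 236.7] 0.8 [0.5801 0.1219 0.043 ]
handle_right side [198.5 252.9] 0.56 [ 0.5885 -0.0537  0.043 ]
open_rim side [207.1 221. ] 0.68 [0.6611 0.0353 0.074 ]
```

View pics/wrist6.png

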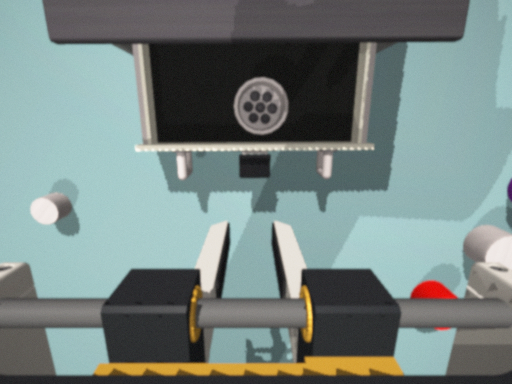

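View pics/side6.png

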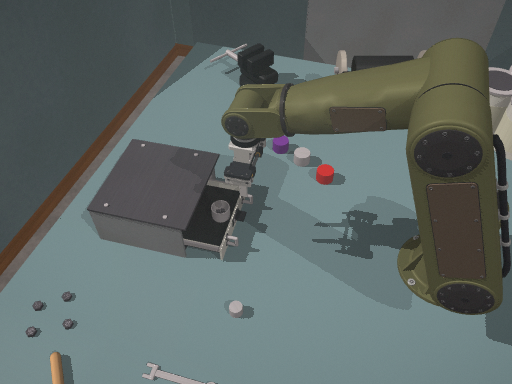

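>>> {"op": "arm_command", "data": {"plan": [-1,-0.175,-0.892,-0.2,-0.27,-1,-0.175,-0.892,-0.2,-0.27,-1,-0.175,-0.892,-0.2,-0.27,-1,-0.175,-0.892,-0.2,-0.27,-1,-0.175,-0.892,-0.2,-0.27,-1,-0.175,-0.892,-0.2,-0.27,-1,-0.175,-0.892,-0.2,-0.27,-1,-0.175,-0.892,-0.2,-0.27,-1,-0.175,-0.892,-0.2,-0.27]}}

```text
time_s: 9.15
ee_pos: [0.5034, -0.3176, 0.3155]
eef_rot: [3.142, 0.001, -0.506]
force: [-0.3, 1.1, -0.8]
grip_width: 0.0943
```

Run:
```python
from h import *
np.set_printoptions(precision=4,suppress=True)
o=sensors.get_obs();print(o['time_s'],o['ee_pos'],o['eef_rot'],o['force'],o['grip_width'])
n="wrist";snap(n,n+"7")
for k,z in {"cover_mid":.021,"cover_rim":0.}.items():
        for r in vision.pinpoint(k,n)[:3]:
            print(k,n,np.round(r["at"],1),round(r["confidence"],2),atz(n,r["at"],z))
```

```text
9.15 [ 0.5034 -0.3176  0.3155] [ 3.1416  0.0014 -0.5062] [-0.3401  1.0508 -0.759 ] 0.09426748400575173
cover_mid wrist [204.9 252.3] 0.88 [ 0.4953 -0.3117  0.021 ]
cover_mid wrist [296.2 246.6] 0.61 [ 0.4018 -0.2529  0.021 ]
cover_mid wrist [106.9 239.3] 0.57 [ 0.5867 -0.3478  0.021 ]
cover_rim wrist [287.2 243.4] 0.88 [ 0.4018 -0.2475  0.    ]
```

View pics/wrist7.png

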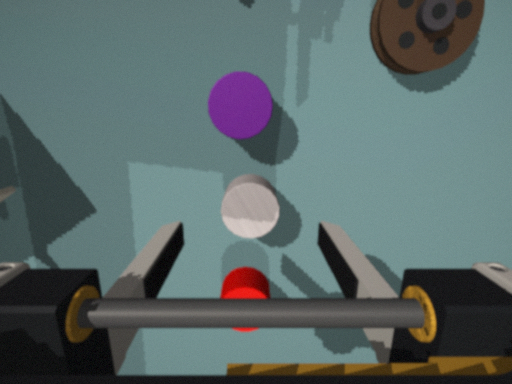

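Run:
```python
from h import *
np.set_printoptions(precision=4,suppress=True)
n="wrist"
im=cv2.imread("pics/wrist7.png")
hsv=cv2.cvtColor(im,cv2.COLOR_BGR2HSV)
m=((hsv[...,1]<45)&(hsv[...,2]>135)).astype(np.uint8); m[:165]=0;m[250:]=0;m[:,:205]=0;m[:,300:]=0
c=max(cv2.findContours(m,0,1)[0],key=cv2.contourArea);print(cv2.boundingRect(c))
(x,y),r=cv2.minEnclosingCircle(c);print(x,y,r)
for z in [.042]:
    for rc in [(208,250),(208,221.5),(208,279),(238,250)]: print(atz(n,rc,z))
cv2.imwrite("pics/c7.png",cv2.resize(im[160:255,190:310],None,fx=5,fy=5,interpolation=cv2.INTER_CUBIC))
```

```text
(219, 175, 60, 65)
248.5 207.0 32.19093704223633
[ 0.4999 -0.3109  0.042 ]
[ 0.5132 -0.2868  0.042 ]
[ 0.4864 -0.3355  0.042 ]
[ 0.4723 -0.2957  0.042 ]
```

View pics/c7.png

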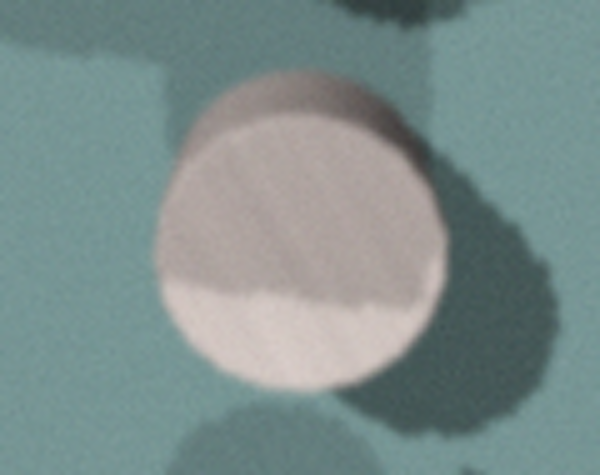

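>>> {"op": "arm_command", "data": {"plan": [-1,-0.0125,0.02,0,0,-1,-0.0125,0.02,-0.1,0,-1,-0.0125,0.02,-0.2,0,-1,-0.0125,0.02,-0.25,0,-1,-0.0125,0.02,-0.27,0,-1,-0.0125,0.02,-0.27,0,1,-0.0125,0.02,-0.27,0,1,-0.0125,0.02,-0.27,0,1,-0.0125,0.02,-0.27,0,1,-0.0125,0.02,-0.27,0,1,-0.0125,0.02,-0.27,0,1,-0.0125,0.02,-0.27,0,1,-0.0125,0.02,-0.27,0,1,-0.0125,0.02,-0.27,0], "newtons": 15}}

```text
time_s: 10.7
ee_pos: [0.4994, -0.3073, 0.2091]
eef_rot: [3.141, -0.001, -0.503]
force: [-2.6, -1.9, 5.5]
grip_width: 0.0571
```

Run:
```python
from h import *
np.set_printoptions(precision=4,suppress=True)
o=sensors.get_obs();print(o['time_s'],o['ee_pos'],o['eef_rot'],o['force'],o['grip_width'])
n="wrist";a=snap(n,n+"8");b=snap("side","s8");c=snap("scene","c8")
p=proj("side",[.5,-.31,.05]).astype(int);q=proj("scene",[.5,-.31,.05]).astype(int)
f=lambda im,p:cv2.resize(im[p[0]-40:p[0]+40,p[1]-50:p[1]+50],(375,300),interpolation=cv2.INTER_CUBIC)
cv2.imwrite("pics/m8.png",np.vstack([np.hstack([f(b,p),f(c,q)]),cv2.resize(a,(400,300))[:, :375].copy() if 0 else cv2.resize(a,(750,300))]))
```

```text
10.7 [ 0.4994 -0.3073  0.2091] [ 3.1413 -0.0007 -0.5028] [-2.6239 -1.9072  5.4779] 0.05714859040535489
```

View pics/m8.png

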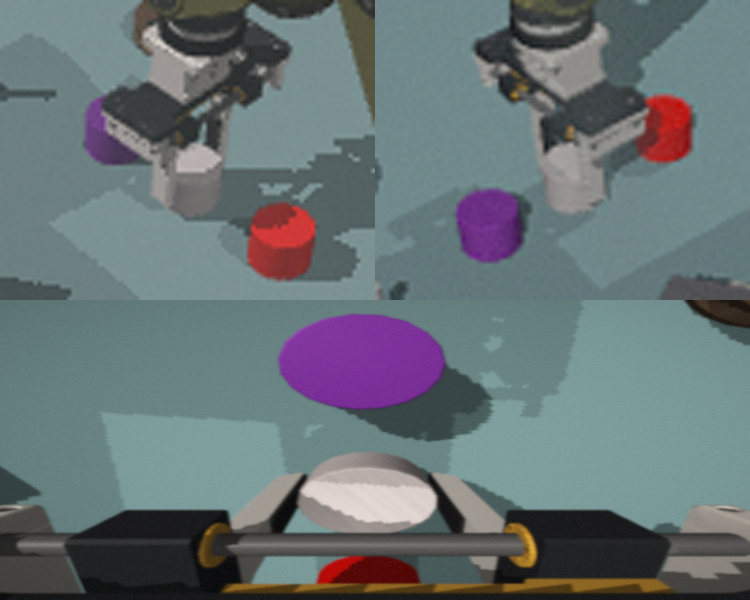

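Run:
```python
from h import *
im=cv2.imread("pics/wrist8.png")
cv2.imwrite("pics/c8z.png",cv2.resize(im[185:305,190:310],None,fx=5,fy=5,interpolation=cv2.INTER_CUBIC))
```

```text
(no output)
```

View pics/c8z.png

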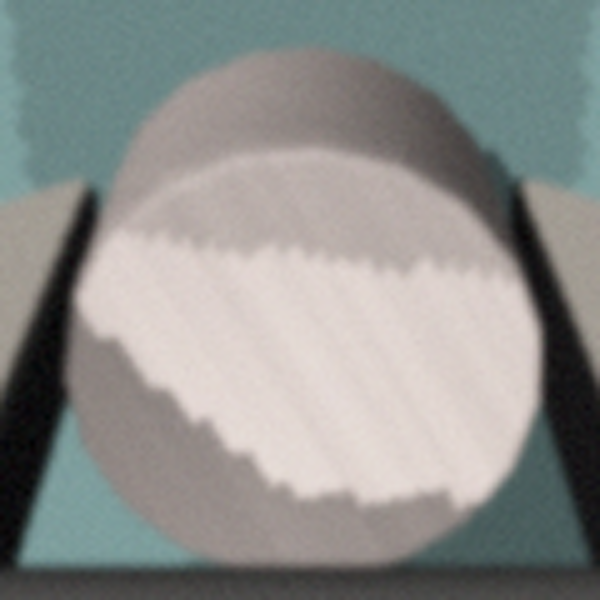

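```bash
cat >> h.py <<'E'
def toolxy(P,o=None):
    o=o or sensors.get_obs(); y=o['eef_rot'][2]; d=np.array(P[:2])-o['ee_pos'][:2]
    return np.array([d[0]*np.cos(y)+d[1]*np.sin(y), -d[0]*np.sin(y)+d[1]*np.cos(y)])
E
python3 - <<'E'
from h import *
n="wrist"
for rc in [(214.6,252),(300,251),(250,203.2),(250,298.6)]:
    print(rc,toolxy(atz(n,rc,.0425)))
# predicted for cup centred at tool axis
o=sensors.get_obs();y=o['eef_rot'][2]
for dx in [0]:
  pts=np.array([proj(n,[o['ee_pos'][0]+np.cos(y)*dx+.029*np.cos(a),o['ee_pos'][1]+np.sin(y)*dx+.029*np.sin(a),.042]) for a in np.linspace(0,6.28,100)])
  print(pts.min(0),pts.max(0))
E
```

```text
(214.6, 252) [ 0.02695934 -0.00070512]
(300, 251) [-0.02855043 -0.00015679]
(250, 203.2) [0.00519021 0.02756147]
(250, 298.6) [ 0.00518225 -0.02774128]
[210.84927097 201.2417954 ] [300.09531246 300.24827402]
```

>>> {"op": "arm_command", "data": {"plan": [1,0,0,0.125,0,1,0,0,0.25,0,1,0.1,0.3,0.35,0.1,1,0.2,0.868,0.4,0.27,1,0.2,0.868,0.4,0.27,1,0.2,0.868,0.4,0.27,1,0.2,0.868,0.4,0.27,1,0.2,0.868,0.4,0.27,1,0.2,0.868,0.4,0.27,1,0.2,0.868,0.4,0.27,1,0.2,0.868,0.4,0.27,1,0.2,0.868,0.4,0.27]}}

```text
time_s: 12.05
ee_pos: [0.5792, 0.0392, 0.3681]
eef_rot: [3.141, 0.001, 0.063]
force: [0.5, -0.5, -1.0]
grip_width: 0.0573
```

Run:
```python
from h import *
np.set_printoptions(precision=4,suppress=True)
o=sensors.get_obs();print(o['time_s'],o['ee_pos'],o['eef_rot'],o['force'],o['grip_width'])
n="wrist";a=snap(n,n+"9")
for k,z in {"open_rim":.074,"tab_top":.063}.items():
        for r in vision.pinpoint(k,n)[:2]:
            print(k,n,np.round(r["at"],1),round(r["confidence"],2),atz(n,r["at"],z))
p=proj(n,[.667,.038,.074]).astype(int);print(p)
r0=max(0,p[0]-50);c0=p[1]-50
cv2.imwrite("pics/m9.png",cv2.resize(a[r0:r0+110,c0:c0+100],None,fx=5,fy=5,interpolation=cv2.INTER_CUBIC));print(r0,c0)
```

```text
12.05 [0.5792 0.0392 0.3681] [3.1414 0.001  0.0625] [ 0.4767 -0.5249 -1.0442] 0.057253095166058116
open_rim wrist [108.4 262.9] 0.57 [0.6662 0.0318 0.074 ]
tab_top wrist [175.2 257.4] 0.87 [0.5996 0.0322 0.063 ]
[107 256]
57 206
```

View pics/m9.png

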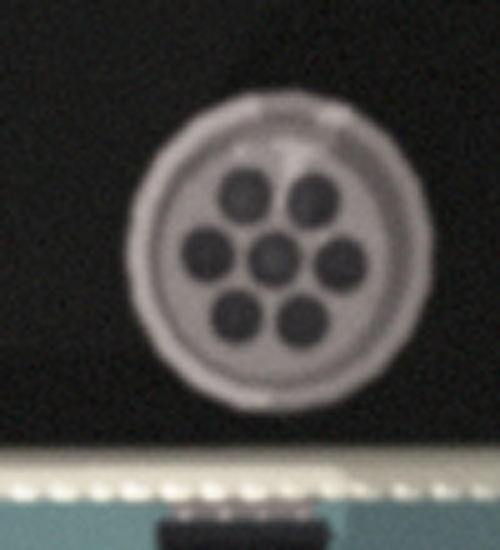

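View pics/wrist9.png

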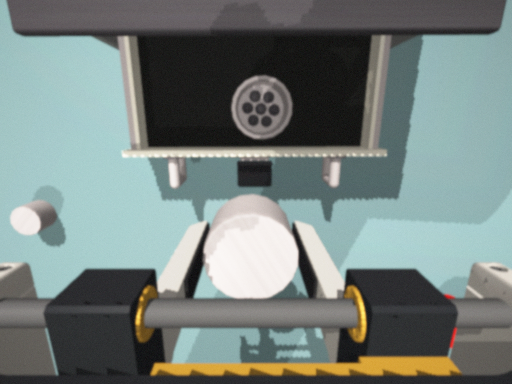

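Run:
```python
from h import *
np.set_printoptions(precision=4,suppress=True)
o=sensors.get_obs();print(o['time_s'],o['ee_pos'],o['eef_rot'],o['joint_vel'])
n="wrist";K,R,t=cam(n);print(-R.T@t)
a=snap(n,n+"10");c=snap("scene","c10")
print((a.astype(int)-cv2.imread("pics/wrist9.png")).__abs__().mean())
for n in ["wrist","scene"]:
  for k,z in {"open_rim":.074,"tab_top":.063,"cover_mid":.19}.items():
        for r in vision.pinpoint(k,n)[:2]:
            print(k,n,np.round(r["at"],1),round(r["confidence"],2),atz(n,r["at"],z))
print(atz("wrist",(107,262),.074))
o=sensors.get_obs();print(o['time_s'],o['ee_pos'],o['eef_rot'],o['joint_vel'])
```

```text
12.2 [0.5792 0.0386 0.3683] [3.1416 0.0006 0.0608] [ 0.0049 -0.0016 -0.0043  0.001   0.0015  0.0036]
[0.659  0.0431 0.3476]
2.9917789035373263
open_rim wrist [106.5 260.4] 0.9 [0.6681 0.0349 0.074 ]
cover_mid wrist [244.4 251.1] 0.9 [0.5821 0.039  0.19  ]
open_rim scene [221.2 351.8] 0.22 [0.6013 0.3045 0.074 ]
tab_top scene [203.4 268.7] 0.45 [0.5929 0.0401 0.063 ]
tab_top scene [178.3 118.4] 0.18 [ 0.632  -0.4791  0.063 ]
cover_mid scene [186.9 159.5] 0.82 [ 0.7529 -0.2475  0.19  ]
cover_mid scene [161.6 204.4] 0.72 [ 0.6034 -0.1689  0.19  ]
[0.6678 0.0342 0.074 ]
12.6 [0.5793 0.0399 0.3686] [-3.1416  0.      0.0625] [ 0.0022 -0.0003  0.0001 -0.0014  0.0002  0.0013]
```

View pics/c10.png

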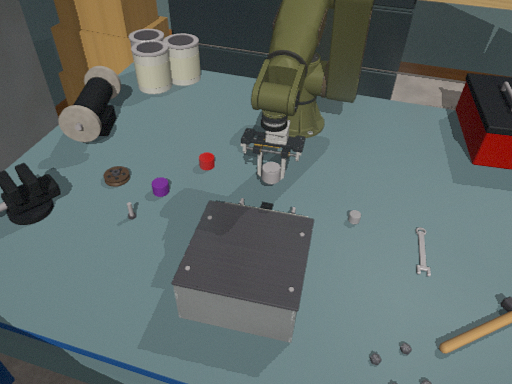

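```bash
cat >> h.py <<'E'
from scipy.spatial.transform import Rotation as Ro
def ext():  # tool->cam
    o=sensors.get_obs();K,R,t=cam("wrist")
    Rt=Ro.from_euler('xyz',o['eef_rot']).as_matrix(); c=-R.T@t
    return K,R@Rt,Rt.T@(c-o['ee_pos'])   # cam pos in tool
def atz_cmd(rc,z,pos,yaw):
    K,Rct,ct=ext(); Rt=Ro.from_euler('xyz',[np.pi,0,yaw]).as_matrix()
    o=np.array(pos)+Rt@ct; d=Rt@Rct.T@np.linalg.solve(K,[rc[1],rc[0],1.]); return o+d*(z-o[2])/d[2]
E
python3 - <<'E'
from h import *
np.set_printoptions(precision=4,suppress=True)
K,Rct,ct=ext();print(ct,Ro.from_matrix(Rct).as_euler('xyz',degrees=True))
pos=[.5793,.0401,.3685]
for rc in [(107,262),(106.5,260.4)]: print(atz_cmd(rc,.074,pos,.0627))
im=cv2.imread("pics/wrist10.png")
cv2.imwrite("pics/m10.png",np.hstack([cv2.resize(im[57:157,206:306],None,fx=4,fy=4,interpolation=cv2.INTER_CUBIC),cv2.resize(im[190:310,190:310],(400,400),interpolation=cv2.INTER_CUBIC)]))
E
```

```text
[0.0799 0.0003 0.0207] [ -0.0324  15.7145 -90.0255]
[0.6678 0.0345 0.074 ]
[0.6681 0.036  0.074 ]
```

View pics/m10.png

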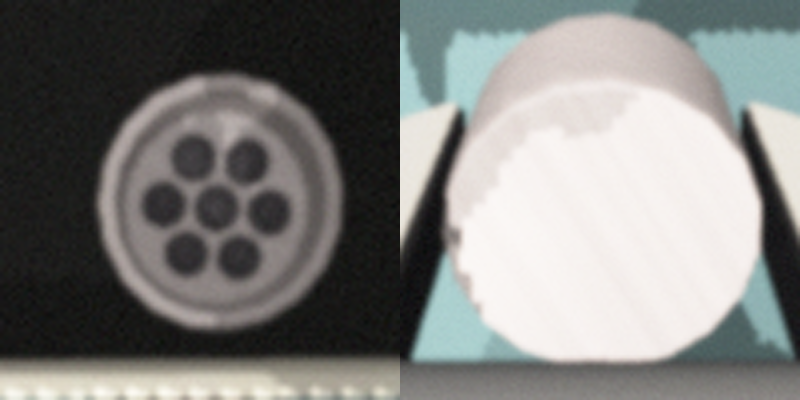

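>>> {"op": "arm_command", "data": {"plan": [1,0.1,-0.012,0,0,1,0.2,-0.012,0,0,1,0.224,-0.012,0,0,1,0.224,-0.012,-0.1,0,1,0.224,-0.012,-0.16,0,1,0.224,-0.012,-0.18,0,1,0.224,-0.012,-0.18,0,1,0.224,-0.012,-0.18,0]}}

```text
time_s: 13.4
ee_pos: [0.6692, 0.0353, 0.2983]
eef_rot: [3.141, -0.002, 0.063]
force: [0.5, 0.4, 0.0]
grip_width: 0.0575
```

Run:
```python
from h import *
np.set_printoptions(precision=4,suppress=True)
o=sensors.get_obs();print(o['time_s'],o['ee_pos'],o['eef_rot'],o['force'],o['grip_width'])
a=snap("wrist","w11");b=snap("side","s11");c=snap("scene","c11")
p=proj("side",[.668,.035,.09]).astype(int);q=proj("scene",[.668,.035,.09]).astype(int)
f=lambda im,p:cv2.resize(im[p[0]-30:p[0]+30,p[1]-40:p[1]+40],(400,300),interpolation=cv2.INTER_CUBIC)
cv2.imwrite("pics/m11.png",np.vstack([np.hstack([f(b,p),f(c,q)]),np.hstack([cv2.resize(a,(400,300)),cv2.resize(a[190:310,176:336],(400,300))])]))
```

```text
13.4 [0.6692 0.0353 0.2983] [ 3.1415 -0.0021  0.0628] [0.509  0.4422 0.0151] 0.05748158525065521
```

View pics/m11.png

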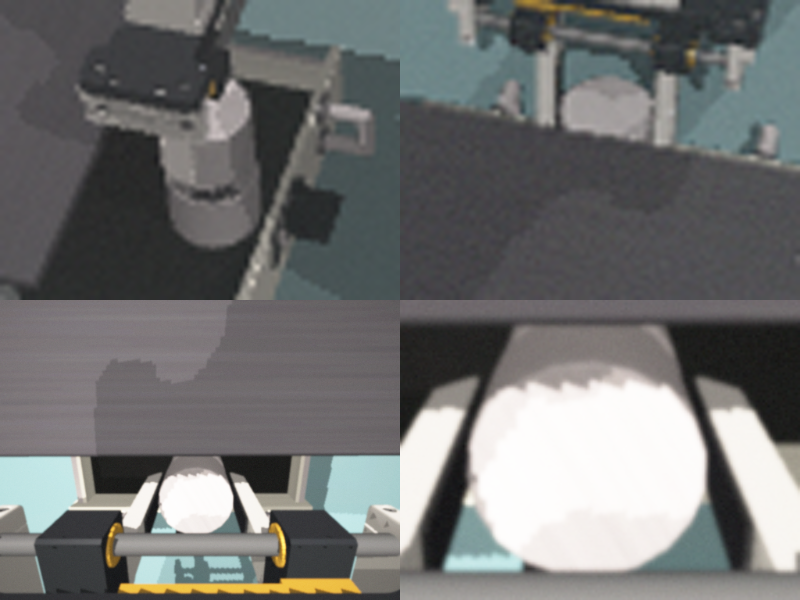

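>>> {"op": "arm_command", "data": {"plan": [1,0,0,-0.015,0,1,0,0,-0.03,0,1,0,0,-0.036,0,1,0,0,-0.038,0,1,0,0,-0.038,0]}}

```text
time_s: 14.05
ee_pos: [0.6692, 0.0353, 0.2829]
eef_rot: [3.142, -0.003, 0.063]
force: [-0.9, 0.9, 9.8]
grip_width: 0.0575
```

Run:
```python
from h import *
np.set_printoptions(precision=4,suppress=True)
o=sensors.get_obs();print(o['time_s'],o['ee_pos'],o['force'],o['moment'])
a=snap("wrist","w12");b=snap("side","s12")
p=proj("side",[.668,.035,.08]).astype(int)
f=lambda im,p:cv2.resize(im[p[0]-24:p[0]+24,p[1]-32:p[1]+32],(480,360),interpolation=cv2.INTER_CUBIC)
cv2.imwrite("pics/m12.png",f(b,p))
```

```text
14.05 [0.6692 0.0353 0.2829] [-0.862   0.9278  9.8476] [ 0.0986  0.1869 -0.1294]
```

View pics/m12.png

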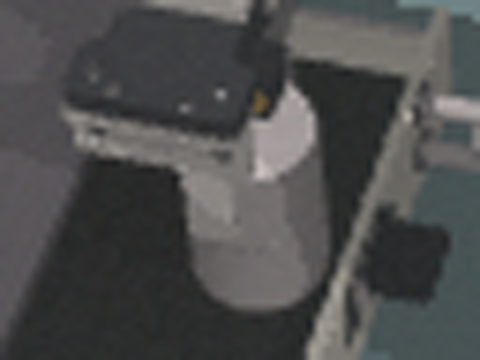

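>>> {"op": "arm_command", "data": {"plan": [1,0,0,0.003,0,-0.3,0,0,0.003,0,-0.35,0,0,0.003,0,-0.5,0,0,0.003,0,-0.7,0,0,0.003,0,-0.7,0,0,0.003,0,-0.7,0,0,0.03,0,-0.7,0,0,0.08,0,-0.7,0,0,0.15,0,-0.7,0,0,0.22,0,-0.7,-0.1,0,0.22,0,-0.7,-0.2,0,0.22,0,-0.7,-0.2,0,0.22,0]}}

```text
time_s: 15.45
ee_pos: [0.5856, 0.0354, 0.3698]
eef_rot: [-3.141, 0.002, 0.063]
force: [0.1, 0.4, -0.1]
grip_width: 0.0798
```

Run:
```python
from h import *
np.set_printoptions(precision=4,suppress=True)
o=sensors.get_obs();print(o['time_s'],o['ee_pos'],o['eef_rot'],o['force'],o['grip_width'])
a=snap("wrist","w13");b=snap("side","s13")
p=proj("side",[.65,.035,.08]).astype(int)
f=lambda im,p:cv2.resize(im[p[0]-30:p[0]+30,p[1]-40:p[1]+40],(400,300),interpolation=cv2.INTER_CUBIC)
cv2.imwrite("pics/m13.png",np.hstack([f(b,p),cv2.resize(a,(400,300))]))
for k,z in {"tab_top":.063,"panel_top":.064,"handle_left":.043,"handle_right":.043}.items():
        for r in vision.pinpoint(k,"wrist")[:1]:
            print(k,np.round(r["at"],1),round(r["confidence"],2),atz("wrist",r["at"],z))
```

```text
15.45 [0.5856 0.0354 0.3698] [-3.1414  0.0024  0.0631] [ 0.09    0.4437 -0.1001] 0.07978071017995855
tab_top [182.2 251.8] 0.75 [0.6021 0.0343 0.063 ]
panel_top [162.2 248.6] 0.78 [0.6236 0.039  0.064 ]
handle_left [182.7 175.3] 0.74 [0.5917 0.1205 0.043 ]
handle_right [181.1 323.7] 0.78 [ 0.6039 -0.0472  0.043 ]
```

View pics/m13.png

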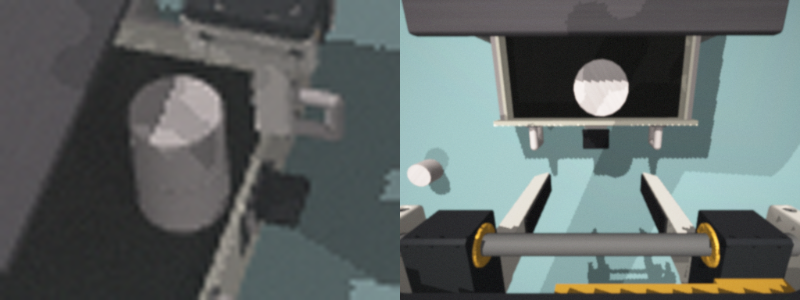

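Run:
```python
from h import *
np.set_printoptions(precision=4,suppress=True)
for i in range(2):
  o=sensors.get_obs();print(o['time_s'],o['ee_pos'],o['eef_rot'],o['joint_vel'][:3])
  pos=o['ee_pos']
  a=snap("wrist","w14_%d"%i)
  for k,z in {"tab_top":.063,"panel_top":.064,"handle_left":.043,"handle_right":.043}.items():
        for r in vision.pinpoint(k,"wrist")[:1]:
            print(k,np.round(r["at"],1),round(r["confidence"],2),atz_cmd(r["at"],z,[.5892,.0353,.371],.0627))
cv2.imwrite("pics/m14.png",cv2.resize(a[140:210,160:340],None,fx=4.4,fy=4.4,interpolation=cv2.INTER_CUBIC))
```

```text
15.75 [0.5897 0.0352 0.3696] [ 3.1416 -0.0006  0.0627] [0.0008 0.0063 0.0075]
tab_top [185.7 254.9] 0.92 [0.5976 0.0308 0.063 ]
panel_top [164.2 251.7] 0.88 [0.6207 0.0357 0.064 ]
handle_left [185.3 173.8] 0.73 [0.5873 0.1226 0.043 ]
handle_right [184.8 323.4] 0.65 [ 0.5986 -0.0478  0.043 ]
16.0 [0.5892 0.0353 0.3692] [-3.1416  0.0003  0.0627] [ 0.0007 -0.0027  0.0042]
tab_top [185.9 250.8] 0.6 [0.5971 0.0351 0.063 ]
panel_top [164.8 250.9] 0.97 [0.62   0.0365 0.064 ]
handle_left [184.8 174.8] 0.98 [0.588  0.1214 0.043 ]
handle_right [186.3 323. ] 0.66 [ 0.5968 -0.0475  0.043 ]
```

View pics/m14.png

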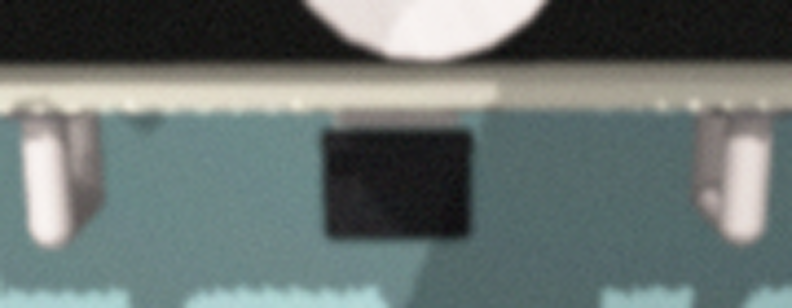

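>>> {"op": "arm_command", "data": {"plan": [1,0.0245,0.002,-0.05,0,1,0.0245,0.002,-0.1,0,1,0.0245,0.002,-0.15,0,1,0.0245,0.002,-0.2,0,1,0.0245,0.002,-0.22,0,1,0.0245,0.002,-0.23,0,1,0.0245,0.002,-0.235,0,1,0.0245,0.002,-0.24,0,1,0.0245,0.002,-0.24,0,1,0.0245,0.002,-0.255,0,1,0.0245,0.002,-0.265,0,1,0.0245,0.002,-0.275,0,1,0.0245,0.002,-0.285,0,1,0.0245,0.002,-0.295,0,1,0.0245,0.002,-0.295,0], "newtons": 20}}

```text
time_s: 17.75
ee_pos: [0.5988, 0.0361, 0.2512]
eef_rot: [-3.142, -0.0, 0.063]
force: [-1.5, -0.1, 5.8]
grip_width: 0.0003
```

Run:
```python
from h import *
np.set_printoptions(precision=4,suppress=True)
o=sensors.get_obs();print(o['time_s'],o['ee_pos'],o['eef_rot'],o['force'],o['moment'],o['grip_width'])
a=snap("wrist","w15");b=snap("side","s15")
p=proj("side",[.62,.035,.08]).astype(int)
f=lambda im,p:cv2.resize(im[p[0]-30:p[0]+30,p[1]-40:p[1]+40],(400,300),interpolation=cv2.INTER_CUBIC)
cv2.imwrite("pics/m15.png",np.hstack([f(b,p),cv2.resize(a,(400,300))]))
```

```text
17.75 [0.5988 0.0361 0.2512] [-3.1416 -0.0001  0.0627] [-1.4878 -0.1469  5.7642] [ 0.0088  0.2943 -0.051 ] 0.00028204882960616623
```

View pics/m15.png

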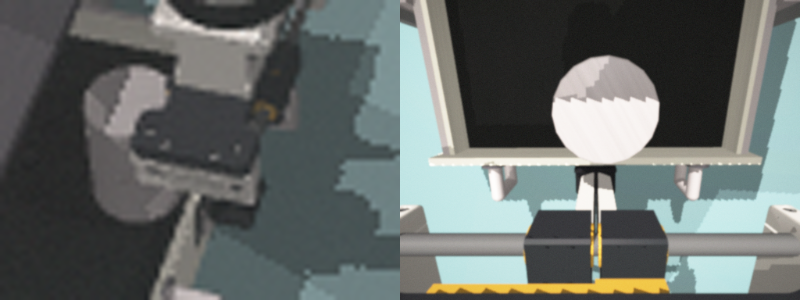

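>>> {"op": "arm_command", "data": {"plan": [1,0,0,-0.008,0,1,0,0,-0.012,0,1,0.01,0.0006,-0.012,0,1,0.02,0.0012,-0.012,0,1,0.03,0.0018,-0.012,0,1,0.04,0.0024,-0.012,0,1,0.05,0.003,-0.012,0,1,0.06,0.0036,-0.012,0,1,0.07,0.0042,-0.012,0,1,0.08,0.005,-0.012,0]}}

```text
time_s: 18.85
ee_pos: [0.6315, 0.0382, 0.2492]
eef_rot: [3.142, -0.005, 0.063]
force: [-1.8, 1.8, 19.8]
grip_width: 0.0005
```

Run:
```python
from h import *
np.set_printoptions(precision=4,suppress=True)
o=sensors.get_obs();print(o['time_s'],o['ee_pos'],o['eef_rot'],o['force'],o['moment'],o['grip_width'])
a=snap("wrist","w16");b=snap("side","s16")
p=proj("side",[.65,.035,.08]).astype(int)
f=lambda im,p:cv2.resize(im[p[0]-30:p[0]+30,p[1]-40:p[1]+40],(400,300),interpolation=cv2.INTER_CUBIC)
cv2.imwrite("pics/m16.png",np.hstack([f(b,p),cv2.resize(a,(400,300))]))
```

```text
18.85 [0.6315 0.0382 0.2492] [ 3.1416 -0.0047  0.0628] [-1.8349  1.799  19.7948] [0.1799 0.3842 0.0211] 0.0004985128434670796
```

View pics/m16.png

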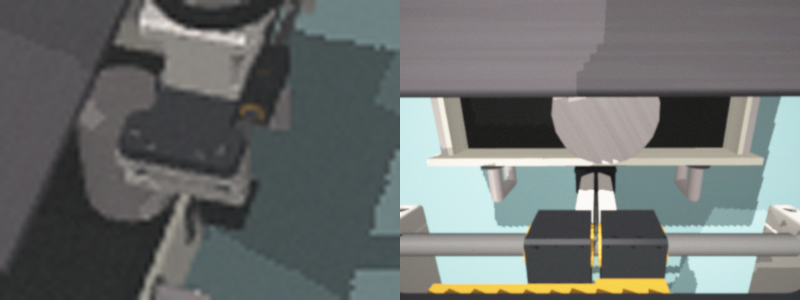

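>>> {"op": "arm_command", "data": {"plan": [1,0.012,0.0007,0,0,1,0.025,0.0015,0,0,1,0.038,0.0023,0,0,1,0.05,0.003,0,0,1,0.06,0.0036,0,0,1,0.068,0.004,0,0,1,0.068,0.004,0,0,1,0.06,0.004,0.02,0,1,0.0,0.0,0.08,0,1,-0.06,0.0,0.15,0,1,-0.1,0.0,0.15,0,1,-0.1,0.0,0.15,0]}}

```text
time_s: 20.15
ee_pos: [0.5897, 0.0381, 0.3073]
eef_rot: [3.142, -0.0, 0.063]
force: [0.6, 0.3, -0.3]
grip_width: 0.0005
```

Run:
```python
from h import *
np.set_printoptions(precision=4,suppress=True)
snap("wrist","w17a")
o=sensors.get_obs();print(o['time_s'],o['ee_pos'],o['eef_rot'],o['force'])
a=snap("wrist","w17");b=snap("side","s17")
for k,z in {"tab_top":.054,"panel_top":.064,"handle_left":.043,"handle_right":.043}.items():
        for r in vision.pinpoint(k,"wrist")[:1]:
            print(k,np.round(r["at"],1),round(r["confidence"],2),atz("wrist",r["at"],z))
p=proj("side",[.67,.035,.08]).astype(int)
f=lambda im,p:cv2.resize(im[p[0]-30:p[0]+30,p[1]-40:p[1]+40],(400,300),interpolation=cv2.INTER_CUBIC)
cv2.imwrite("pics/m17.png",np.hstack([f(b,p),cv2.resize(a,(400,300))]))
```

```text
20.2 [0.5906 0.0381 0.3068] [-3.1416 -0.0001  0.0628] [ 0.455   0.594  -0.2655]
tab_top [135.7 253.7] 0.77 [0.6554 0.0391 0.054 ]
panel_top [104.3 252.9] 0.61 [0.6794 0.0414 0.064 ]
handle_left [142.3 155. ] 0.68 [0.6437 0.1235 0.043 ]
handle_right [140.7 349.8] 0.94 [ 0.6555 -0.0439  0.043 ]
```

View pics/m17.png

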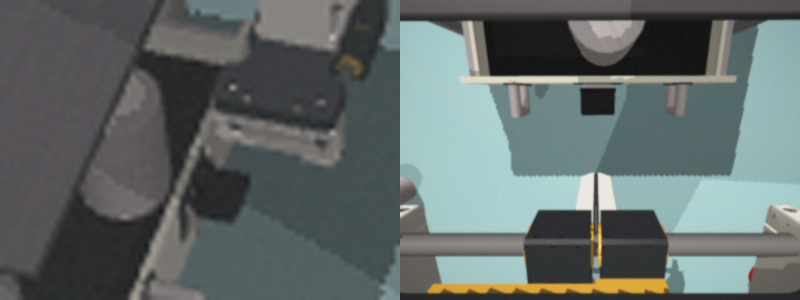

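>>> {"op": "arm_command", "data": {"plan": [1,0.0,0.1,0,0,1,0.03,0.213,0,0,1,0.05,0.213,-0.06,0,1,0.06,0.213,-0.12,0,1,0.06,0.213,-0.127,0,1,0.06,0.213,-0.127,0,1,0.06,0.213,-0.127,0]}}

```text
time_s: 21.2
ee_pos: [0.6149, 0.1231, 0.2571]
eef_rot: [-3.141, -0.001, 0.062]
force: [-0.1, 2.2, -0.7]
grip_width: 0.0003
```

Run:
```python
from h import *
np.set_printoptions(precision=4,suppress=True)
z=[]
for i in range(3):
  o=sensors.get_obs();print(o['time_s'],o['ee_pos'],o['force']);
  a=vision.camera("wrist")
b=snap("side","s18")
p=proj("side",[.65,.1,.08]).astype(int)
f=lambda im,p:cv2.resize(im[p[0]-30:p[0]+30,p[1]-40:p[1]+40],(400,300),interpolation=cv2.INTER_CUBIC)
cv2.imwrite("pics/m18.png",np.hstack([f(b,p),cv2.resize(a,(400,300))]))
```

```text
21.2 [0.6149 0.1231 0.2571] [-0.1449  2.2406 -0.7121]
21.25 [0.6149 0.1231 0.2573] [0.1144 0.5523 0.7624]
21.3 [0.6149 0.1231 0.2572] [-0.649   0.6524  0.4039]
```

View pics/m18.png

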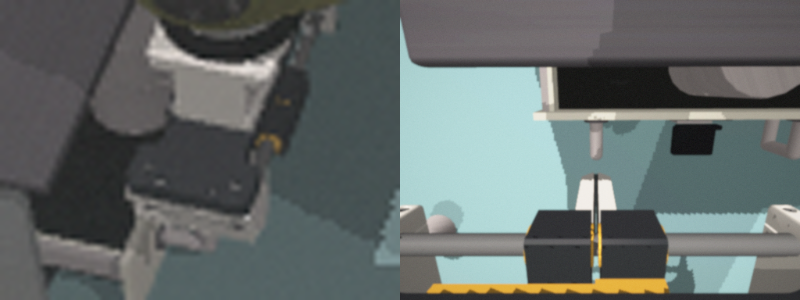

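>>> {"op": "arm_command", "data": {"plan": [1,0.015,0.001,-0.0025,0,1,0.027,0.0017,-0.0025,0,1,0.037,0.0023,-0.0025,0,1,0.047,0.003,-0.0025,0,1,0.059,0.0037,-0.0025,0,1,0.073,0.0045,-0.0025,0,1,0.087,0.0053,-0.0025,0,1,0.1,0.0062,-0.0025,0,1,0.112,0.007,-0.0025,0,1,0.123,0.0076,-0.0025,0,1,0.13,0.008,-0.0025,0]}}

```text
time_s: 22.5
ee_pos: [0.667, 0.1265, 0.2548]
eef_rot: [-3.142, 0.001, 0.063]
force: [-4.3, 0.4, 4.0]
grip_width: 0.0003
```

Run:
```python
from h import *
np.set_printoptions(precision=4,suppress=True)
o=sensors.get_obs();print(o['time_s'],o['ee_pos'],o['force'],o['moment']);
a=snap("wrist","w19");b=snap("side","s19")
p=proj("side",[.69,.1,.08]).astype(int)
f=lambda im,p:cv2.resize(im[p[0]-30:p[0]+30,p[1]-40:p[1]+40],(400,300),interpolation=cv2.INTER_CUBIC)
cv2.imwrite("pics/m19.png",np.hstack([f(b,p),cv2.resize(a,(400,300))]))
```

```text
22.5 [0.667  0.1265 0.2548] [-4.3137  0.4312  4.0188] [ 0.1048  1.0317 -0.0367]
```

View pics/m19.png

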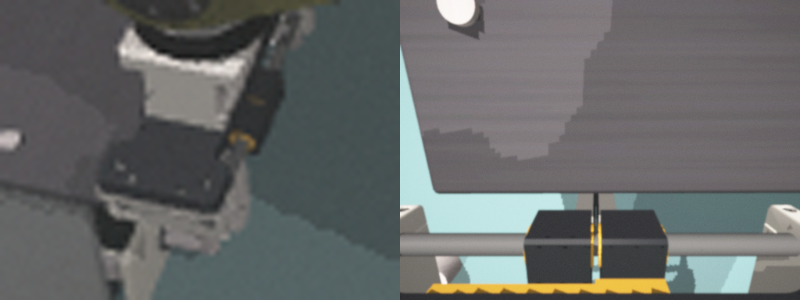

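>>> {"op": "arm_command", "data": {"plan": [1,0.005,0.0003,0.0015,0,1,0.01,0.0006,0.0015,0,1,0.015,0.001,0.0015,0,1,0.02,0.0012,0.0015,0,1,0.025,0.0015,0.0015,0,1,0.03,0.002,0.0015,0,1,0.035,0.0022,0.0015,0,1,0.035,0.0022,0.0015,0]}}

```text
time_s: 23.4
ee_pos: [0.6802, 0.1274, 0.2548]
eef_rot: [3.141, 0.004, 0.063]
force: [-11.7, -1.0, 3.4]
grip_width: 0.0006
```

>>> {"op": "arm_command", "data": {"plan": [1,0.005,0.0003,0.0,0,1,0.01,0.0006,0.0,0,1,0.01,0.0006,0.0,0,1,0.01,0.0006,0.0,0]}}

```text
time_s: 23.8
ee_pos: [0.6828, 0.1277, 0.2546]
eef_rot: [3.141, 0.013, 0.063]
force: [-39.1, -4.2, 18.1]
grip_width: 0.0004
```

Run:
```python
from h import *
np.set_printoptions(precision=4,suppress=True)
o=sensors.get_obs();print(o['time_s'],o['ee_pos'],o['force'],o['moment']);
```

```text
23.8 [0.6828 0.1277 0.2546] [-39.0682  -4.1726  18.0815] [-0.7603  7.7286 -0.0161]
```

>>> {"op": "arm_command", "data": {"plan": [1,-0.02,0,0,0,1,-0.06,-0.003,0,0,1,-0.12,-0.1,0.15,0,1,-0.18,-0.2,0.38,0,1,-0.18,-0.215,0.38,0,1,-0.18,-0.215,0.38,0,1,-0.18,-0.215,0.38,0,1,-0.18,-0.215,0.38,0,1,-0.18,-0.215,0.38,0]}}

```text
time_s: 24.7
ee_pos: [0.613, 0.0421, 0.4059]
eef_rot: [-3.141, 0.002, 0.063]
force: [-0.2, 0.2, -0.8]
grip_width: 0.0005
```

Run:
```python
from h import *
np.set_printoptions(precision=4,suppress=True)
o=sensors.get_obs();print(o['time_s'],o['ee_pos'],o['eef_rot'],o['force'])
n="wrist";a=snap(n,"w20");b=snap("side","s20");c=snap("scene","c20")
for n in ["wrist","side"]:
  for k,z in {"panel_top":.064,"tab_top":.054,"handle_left":.043,"handle_right":.043}.items():
    for r in vision.pinpoint(k,n)[:1]: print(k,n,np.round(r["at"],1),round(r["confidence"],2),atz(n,r["at"],z))
p=proj("side",[.71,.04,.08]).astype(int)
f=lambda im,p:cv2.resize(im[p[0]-45:p[0]+45,p[1]-60:p[1]+60],(400,300),interpolation=cv2.INTER_CUBIC)
cv2.imwrite("pics/m20.png",np.vstack([np.hstack([f(b,p),f(cv2.imread("pics/side0.png"),p)]),np.hstack([cv2.resize(a,(400,300)),cv2.resize(c,(400,300))])]))
```

```text
24.7 [0.613  0.0421 0.4059] [-3.1415  0.0018  0.0632] [-0.2286  0.1572 -0.7775]
panel_top wrist [ 80.6 253. ] 0.71 [0.729  0.0463 0.064 ]
tab_top wrist [104.7 255.9] 0.59 [0.7049 0.0413 0.054 ]
handle_left wrist [110.2 181.3] 0.59 [0.6937 0.1288 0.043 ]
handle_right wrist [110.2 324.7] 0.81 [ 0.7044 -0.0409  0.043 ]
panel_top side [205.9 198.9] 0.67 [0.7315 0.0443 0.064 ]
tab_top side [207.1 204. ] 0.41 [0.7187 0.0364 0.054 ]
handle_left side [234.5 199.7] 0.62 [0.6942 0.1312 0.043 ]
handle_right side [193.9 220. ] 0.67 [ 0.6955 -0.0395  0.043 ]
```

View pics/m20.png

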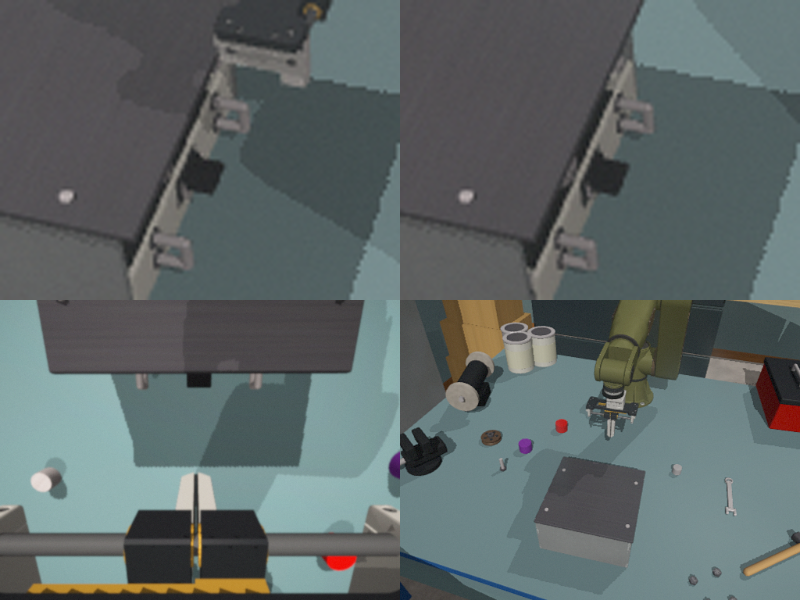

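```bash
python3 -c "
from h import *
print(sensors.get_obs()['time_s']); print(job.hand_in())"
```

```text
25.25
the job is handed in; nothing more can be done
None
```

The job was finished and handed in at 25.3 s: the chassis was pulled out and locked, the covering cup stacked on the ball cup, and the chassis pushed home.

**What I did**
- **Pulling out:** the moves cannot tilt the tool, so I pressed closed fingertips on top of the left handle and drew the chassis out about 111 mm to its hard stop. Pull force rose to 14 N there, and both cameras agreed with the tab at its raised, locked height.
- **Stacking:** I set the plain steel cup mouth-down on the open cup. Contact came at the expected height, and after I let go, side and wrist views showed the two cups aligned.
- **Pushing home:** I held the tab down about 4 mm below its resting height and pushed against its rib to unlock. I then finished by pushing on the left handle.

**Last checks**
- **Fully home:** the push force reached 39 N at the fingertip without further travel. The handle and panel positions agreed with their starting positions to within 2–7 mm, and the side view matched the first picture. One low-confidence side reading of the tab was 13 mm off, while the wrist reading matched.
- **Other objects:** small cup, wrench, pulley and bolt look where they were, and the robot was touching nothing.
- **Not confirmed:** the cups cannot be seen under the top plate once home. They were last seen stacked with about 50 mm of travel left.

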